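# Slide the wooden heat guard off the teapot's bent handle

### The arm

A 6-joint arm with a two-finger parallel gripper is mounted at the origin on the work surface. World frame = base frame: x ahead of the robot, y to its left, z up, the work surface at z = 0. Lengths are in m, angles in degrees, forces in N, time in s.
With the tool pointing down it reaches from about 0.275 to 0.85 m from the base axis. Payload 5.2 kg.
Tool frame: the origin (TCP) lies midway between the tips of the shut fingers; the grasp point (between the pads) lies 19 mm behind it; z points along the fingers, y is the direction in which the jaws open and shut (so a half turn about z gives the same grasp; the last joint's range is limited). The gripper opens to 85 mm and grips with 20 to 120 N. Pads are 22 mm wide; open, the fingers measure 114 mm over their backs; the gripper's body (76 mm by 85 mm) begins 54 mm behind the grasp point. The pads swing forward as they close: fully open they stand 13 mm farther back than shut.
Start: joints at [-83.698, 14.817, 87.949, -0, 77.235, -11.62], TCP at [0.169, -0.523, 0.231] pointing down, gripper open.
Joint ranges: [-179.93, 179.93], [-52.35, 119.4], [10.71, 147.94], [-69.91, 249.91], [12.55, 155.21], [-178.61, 178.61]. Speed limits (degrees/s): [147.25, 147.25, 180, 180, 180, 180].

### API

Orientations are given as a 3x3 rotation matrix whose columns are the frame's x, y, z axes.
In Python, from cell import arm gives the robot as it stands.
- The arm moves only by the tool drive_tool, never from a script. Its argument "motion" is a list that holds one entry, the list of rows, each a list of 7 numbers: the turn, a rotation vector about the tool's x, y, z in rad, then the shift along the tool's x, y, z in mm, then the closure in counts, from 0 (fully open) to 255 (shut). A call has 1 to 10 rows; each row shifts and turns the commanded pose from where the row before left it, along the tool's axes as they then stand; what a row does not reach is not made up. A row lasts 1/12 s, in which the tool goes at most 41.7 mm and 7.16 degrees, less where a joint would pass 70% of its speed; a pose out of reach is approached as far as the arm can. A call is refused whole if a number of a shift passes 41.7 or a number of a turn 0.125, either way. A call with a gripper value outside its range is refused whole. The fingers move at their own pace and stop on an object; "newtons" is the grip in N (left out, the last holds). Time passes only in rows, so rows that do not move let the fingers close. It gives the time, the measured TCP pose, the force and the opening at its end, in the units of the state.
- arm.sense(): the state, without advancing time (a new reading comes with each control period).
- arm.capture(name): name is "scene" or "top" or "wrist"; returns the picture (420x560x3 uint8, red, green, blue); there is no depth.
- arm.calibration(name): a dict with "fovy" (degrees; the focal length in pixels is half the picture's height over the tangent of half this angle, whatever the lens; pixels are square), "cx", "cy" (the principal point, pixels), "R" (3x3) and "t" (3): a world point X has camera coordinates R X + t. Camera axes: x right, y down, z forward; pixel columns grow to the right and rows downward; lengths in m; the calibration is good to about 2 mm. A picture is of the moment at which its call begins: read the wrist's pose just before it. calibration takes no time and is no camera call; for the wrist camera it gives the pose at the moment of the call.
- arm.finish_job(): hands the job in, once; it reports no verdict.
The state is a dict: "clock": time; "joints": joint angles; "qvel": joint speeds; "tau": joint torques, N m; "tool_pos": TCP position; "orientation": TCP orientation; "force": force on the tool from outside, world axes, zero at the start; "moment": the same for the moment, N m; "gripper_width": opening from 0.0 (shut) to 1.0 (fully open).
Only numpy, scipy, OpenCV 4.12 (cv2) and the standard library are available. Lean on these libraries where they do the work, as an engineer would, in place of code of your own. Each camera call takes 0.05 s, during which the arm holds its last target. There are 200 camera calls.

### The job

The steel handle of the teapot has been knocked and its outer part is bent, so it must be bared for straightening: slide the wooden heat-guard sleeve along the handle and off its open end, easing it gently round the bend so that the teapot and handle are never pushed or pulled hard (stay well below 20 N). Keep hold of the sleeve as it comes off, lower it (do not drop it) onto the middle of the round wooden coaster and leave it lying there on one of its flat sides. Leave the other things on the ledge where they are.

Things in the scene. Friction and masses are not known exactly. Their poses are not given: they have to be found in the camera images.
- teapot: Stainless teapot locked in a heavy steel warmer fixed to the ledge. Origin on the ledge under the pot's axis, z up. Belly 120 mm across, warmer foot 170 mm across and 22 mm high, top of the body at z = 142 mm. Lid upright on the +y side (y = 43 to 65 mm, up to z = 227 mm), spout to +x (ends at x = 121, z = 144 mm). Its rod handle points to the pot's own -y.
- handle_bend (a point): Point on the handle's axis where it is bent, 128 mm from the pot's axis, 115 mm above the ledge; axes as the pot's. Steel rod, 14 mm in diameter; level and straight along y from the pot wall to here. From here its 100 mm outer part is straight, droops up to 0.26 rad and veers up to 0.32 rad to either side (differs each time, not measured: feel or see it), ends round and open. It does not give.
- sleeve_c (a point): Centre of the wooden heat-guard sleeve: dark block, square 32 x 32 mm in section, 24 mm long, about 35 g, with an 18 mm round through bore along its y axis (2 mm play all round on the handle, slides loosely). At first it hangs near the pot, its centre 90 to 102 mm from the pot's axis, bore axis 2 mm below the rod's, y as the pot's y, z up. It is free once its centre is about 112 mm past the bend.
- coaster: Round wooden coaster, 110 mm in diameter, 10 mm thick, fixed to the ledge. Origin at the centre of its underside, on the ledge, z up. The sleeve lying on it has its centre 26 mm above the ledge.
- sugar_jar: Red plastic sugar jar, 72 mm in diameter, 85 mm high, loose; bystander. Origin at the centre of its underside.
- tea_tin: Aluminium tin, 64 mm in diameter, 75 mm high, loose; bystander. Origin at the centre of its underside.
- bowl: Small ceramic bowl, 100 mm across, 50 mm high, loose; bystander. Origin at the centre of its underside.
- glass0: Clear glass, 58 mm across the rim, 85 mm high, the first of four in a row (the one farthest to -y); bystander. Origin at the centre of its underside.
- glass1: Second glass, alike; bystander.
- glass2: Third glass, alike; bystander.
- glass3: Fourth glass, alike; bystander.
Mind the look-alikes: they are no part of the job. Of the things that look like the coaster, the smaller one is meant. Of the things shaped like the part that bears sleeve_c, the dark wooden one is meant.

How it is judged (in metres and radians):
On the way, in this order (a step that is already met when the one before it is completed fails the run):
1. the sleeve is off the handle's open end and held in the fingers (contact force between the fingers and sleeve above 0.5 N and (y of sleeve_c in the frame of teapot below -0.242 m or height (world z) of sleeve_c above 0.155 m or height (world z) of sleeve_c below 0.06 m)), for 0.1 s.
2. the sleeve, still held, is lowered to within 10 mm of its rest on the coaster (contact force between the fingers and sleeve above 0.5 N and horizontal distance between sleeve_c and coaster below 0.03 m and z of sleeve_c in the frame of coaster below 0.036 m), for 0.05 s.
At the end, for the whole second after the job is handed in: The sleeve lies at rest on the coaster on one of its flat sides (bore level within 0.1 rad), its centre within 30 mm of the coaster's centre in plan and 26 mm above the ledge (+-4 mm), released (horizontal distance between sleeve_c and coaster below 0.03 m and z of sleeve_c in the frame of coaster between 0.022 and 0.03 m and angle between sleeve_c's own y axis and vertical between 1.47 and 1.67 rad and linear speed of sleeve below 0.02 m/s and not (contact force between the fingers and sleeve above 0.1 N)); the robot touches nothing.
It fails at once if the teapot or its handle is pushed or pulled with more than 20 N, by the robot or through the sleeve (contact force between teapot and anything else above 20 N).
It fails at once if the sugar jar, the tin, the bowl or a glass is moved more than 20 mm (distance of any of sugar_jar, tea_tin, bowl, glass0, glass1, glass2, glass3 from where it was at the start of the episode above 0.02 m).
It also fails if it takes over 72 s, if anything falls off the work surface, if the arm or the gripper's body presses on something with over 40 N, if the wrist force passes 120 N, or if a joint passes its speed limit or range.

## Working session

There is one attempt and no reset: what is moved stays moved. The work goes in short steps, Python scripts to look and compute and a tool call to move; the robot and the scene stay as the last step left them, time stands still between calls to the robot, and variables do not carry over. Pictures are saved under pics/ and viewed, about 8 in all and at most 12, crops included, and the job is handed in when it is done.

Besides the shell and the picture viewer there is one more tool, called after ">>>" in YAML: its name, and indented under it one key for each argument. drive_tool: Moves the arm, as the interface text tells. Its arguments: {"type":"object","properties":{"motion":{"type":"array","items":{"type":"array","items":{"type":"array","items":{"type":"number"}}}},"newtons":{"type":"number"}},"required":["motion"]}

```bash
mkdir -p pics; ls; python3 - <<'E'
from cell import arm
import cv2,numpy as np
np.set_printoptions(precision=4,suppress=True)
ims=[]
for n in("scene","top"):
    im=arm.capture(n); cv2.imwrite(f"pics/{n}0.png",im[...,::-1]); print(n,arm.calibration(n))
s=arm.sense(); print(s)
E
```

```text
pics
scene {'fovy': 49.115584001893104, 'cx': 274.89691556840694, 'cy': 210.7888214674485, 'R': array([[-0.8704,  0.4922, -0.0095],
       [ 0.3594,  0.6221, -0.6955],
       [-0.3364, -0.6088, -0.7184]]), 't': array([ 0.5336, -0.0889,  1.2079])}
top {'fovy': 57.72509168342385, 'cx': 286.1733926446376, 'cy': 211.10680536441086, 'R': array([[-0.0215, -0.9997, -0.0081],
       [-0.993 ,  0.0223, -0.1156],
       [ 0.1157,  0.0056, -0.9933]]), 't': array([-0.0709,  0.5896,  1.1083])}
{'clock': 0.1, 'joints': array([-83.6982,  14.8556,  88.008 ,  -0.0012,  77.234 , -11.6185]), 'qvel': array([-0.0364, -0.1849, -0.106 ,  0.024 ,  0.0321, -0.0694]), 'tau': array([  0.0027, -44.6969, -29.1246,  -0.0001,   0.0063,   0.    ]), 'tool_pos': array([ 0.1692, -0.5228,  0.2305]), 'orientation': array([[ 0.9515,  0.3077, -0.0002],
       [ 0.3077, -0.9515,  0.0017],
       [ 0.0003, -0.0017, -1.    ]]), 'force': array([0.3383, 0.0976, 0.6238]), 'moment': array([0.0216, 0.0496, 0.0748]), 'gripper_width': 1.0009589071209997}
```

View pics/scene0.png

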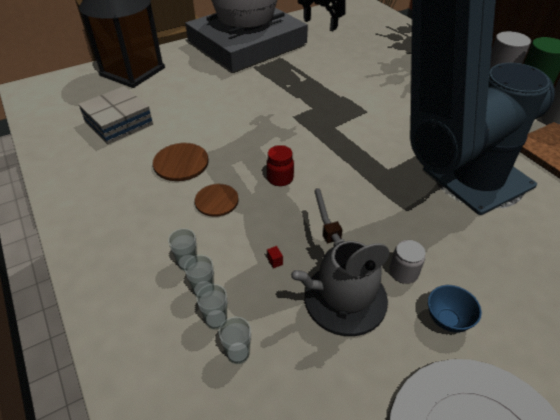

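View pics/top0.png

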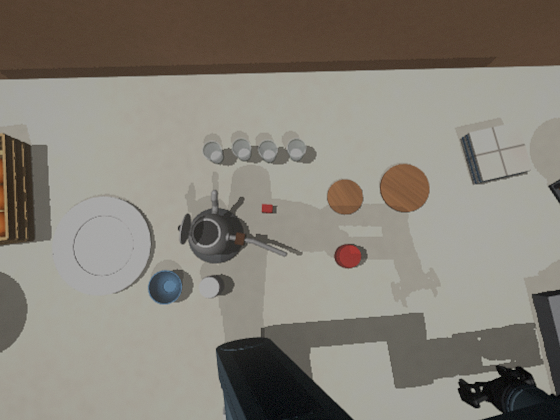

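Candidates. Coaster: small disc at top (345,197), large disc at (404,188); I choose the small one. Sleeve: dark block on the handle at top (240,239), scene (332,232), versus a red block at top (267,209); I choose the dark one. Next is a close crop to check this.

```bash
cat > h.py <<'E'
import numpy as np,cv2
from cell import arm
np.set_printoptions(precision=4,suppress=True)
def K(c,h=420): return h/2/np.tan(np.radians(c["fovy"])/2)
def ray(c,u,v):
    d=np.array([(u-c["cx"])/K(c),(v-c["cy"])/K(c),1.]); R=np.array(c["R"])
    return -R.T@c["t"], R.T@d
def atz(c,u,v,z):
    o,d=ray(c,u,v); return o+d*(z-o[2])/d[2]
def proj(c,X):
    p=np.array(c["R"])@X+c["t"]; return K(c)*p[0]/p[2]+c["cx"],K(c)*p[1]/p[2]+c["cy"]
def tri(c1,p1,c2,p2):
    o1,d1=ray(c1,*p1);o2,d2=ray(c2,*p2)
    s=np.linalg.lstsq(np.c_[d1,-d2],o2-o1,rcond=None)[0]
    a,b=o1+s[0]*d1,o2+s[1]*d2; return (a+b)/2,np.linalg.norm(a-b)
E
python3 - <<'E'
from h import *
t=cv2.imread("pics/top0.png");s=cv2.imread("pics/scene0.png")
a=cv2.resize(t[195:275,180:300],None,fx=6.5,fy=6.5,interpolation=2)[:,:780]
b=cv2.resize(s[180:330,270:400],None,fx=4,fy=4,interpolation=2)
cv2.imwrite("pics/ca.png",a);cv2.imwrite("pics/cb.png",b)
ct=arm.calibration("top");cs=arm.calibration("scene")
# coaster centre by colour segmentation
for n,im,c,box in(("top",t,ct,(320,370,170,222)),("scene",s,cs,(190,242,182,218))):
    x0,x1,y0,y1=box; sub=cv2.cvtColor(im[y0:y1,x0:x1],cv2.COLOR_BGR2HSV)
    m=((sub[...,1]>110)).astype(np.uint8)
    cn=max(cv2.findContours(m,0,1)[0],key=cv2.contourArea); e=cv2.fitEllipse(cn); print(n,e, atz(c,e[0][0]+x0,e[0][1]+y0,.008))
E
```

```text
top ((24.672147750854492, 26.53191375732422), (33.28976058959961, 34.088253021240234), 108.63751983642578) [ 0.632  -0.2646  0.008 ]
scene ((26.158578872680664, 17.64078712463379), (30.818204879760742, 42.73477554321289), 82.51624298095703) [ 0.6345 -0.2595  0.008 ]
```

View pics/ca.png

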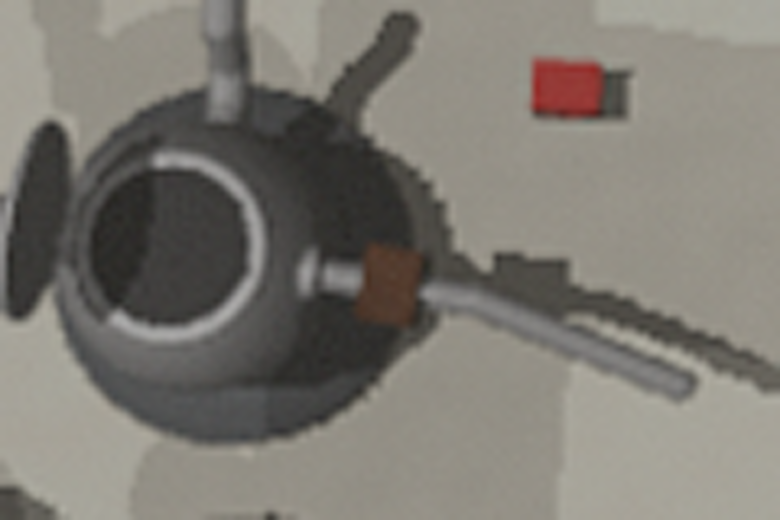

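View pics/cb.png

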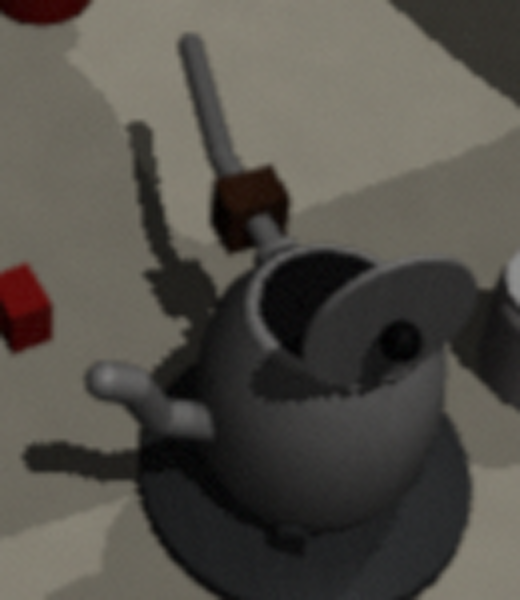

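The crops confirm the dark brown sleeve near the pot: top crop (391,286), i.e. full-image (240,239). The rod's bend is at crop (478,297) and its open end at (685,384). The red block at (567,88) is the decoy.

```bash
python3 - <<'E'
from h import *
ct=arm.calibration("top");cs=arm.calibration("scene")
T=lambda x,y:(180+(x+.5)/6.5-.5,195+(y+.5)/6.5-.5)
S=lambda x,y:(270+(x+.5)/4-.5,180+(y+.5)/4-.5)
for n,x,y,z in(("rim",175,247,.142),("rootrod",325,276,.115),("sleeve top",391,287,.129),("bend",478,297,.115),("end",685,384,.1)):
    print(n,atz(ct,*T(x,y),z))
print("sleeve top scene", atz(cs,*S(247,185),.129))
print("end tri",tri(ct,T(682,384),cs,S(190,42)))
print("end top tip z.09",atz(ct,*T(682,384),.09))
print("rim scene",atz(cs,*S(312,312),.142))
for n,u,v,z in(("jar",348,254,.085),("tin",210,285,.075),("bowl",165,286,.05),("g0",297,149,.0),("red",267,209,.02)):
    print(n,atz(ct,u,v,z))
E
```

```text
rim [0.5218 0.1318 0.142 ]
rootrod [0.5098 0.0737 0.115 ]
sleeve top [0.5039 0.0438 0.129 ]
bend [0.4995 0.0087 0.115 ]
end [ 0.4609 -0.0783  0.1   ]
sleeve top scene [0.5062 0.0431 0.129 ]
end tri (array([ 0.4607, -0.0769,  0.1076]), np.float64(0.0005518466678889907))
end top tip z.09 [ 0.461  -0.0769  0.09  ]
rim scene [0.5325 0.1325 0.142 ]
jar [ 0.4562 -0.2559  0.085 ]
tin [0.3775 0.136  0.075 ]
bowl [0.3756 0.2717 0.05  ]
g0 [ 0.7878 -0.1219  0.    ]
red [ 0.5973 -0.0257  0.02  ]
```

>>> drive_tool:
  motion:
    - [[0,0,0,31,-26,-6,0],[0,0,0,31,-26,-6,0],[0,0,0,31,-26,-6,0],[0,0,0,31,-26,-6,0],[0,0,0,31,-26,-6,0],[0,0,0,31,-26,-6,0],[0,0,0,31,-26,-6,0],[0,0,0,31,-26,-6,0],[0,0,0,31,-26,-6,0],[0,0,0,31,-26,-6,0]]
  newtons: 20

```text
clock: 0.93
tool_pos: [0.3846, -0.1785, 0.2915]
orientation: [[0.952, 0.307, -0.0], [0.307, -0.952, 0.0], [-0.0, -0.0, -1.0]]
force: [1.3, -0.2, 0.1]
gripper_width: 0.997
```

>>> drive_tool:
  motion:
    - [[0,0,0,31,-26,-5,0],[0,0,0,31,-26,-5,0],[0,0,0,31,-26,-5,0],[0,0,0,31,-26,-5,0],[0,0,-0.12,0,0,0,0],[0,0,-0.12,0,0,0,0],[0,0,-0.12,0,0,0,0],[0,0,-0.12,0,0,0,0],[0,0,-0.12,0,0,0,0],[0,0,-0.12,0,0,0,0]]

```text
clock: 1.77
tool_pos: [0.47, -0.0432, 0.3109]
orientation: [[0.507, 0.862, -0.001], [0.862, -0.507, 0.0], [-0.0, -0.001, -1.0]]
force: [0.7, -0.8, 0.4]
gripper_width: 0.998
```

>>> drive_tool:
  motion:
    - [[0,0,-0.12,0,0,0,0],[0,0,-0.12,0,0,0,0],[0,0,-0.1,0,0,0,0],[0,0,0,0,0,0,0],[0,0,0,0,0,0,0]]

```text
clock: 2.18
tool_pos: [0.47, -0.0433, 0.311]
orientation: [[0.2, 0.98, -0.001], [0.98, -0.2, 0.0], [0.0, -0.001, -1.0]]
force: [0.1, -0.4, 0.6]
gripper_width: 0.996
```

```bash
python3 - <<'E'
from h import *
s=arm.sense();c=arm.calibration("wrist");im=arm.capture("wrist")
cv2.imwrite("pics/w1.png",im[...,::-1]); import pickle;pickle.dump(c,open("w1.pkl","wb"))
print(s["clock"],s["tool_pos"],s["orientation"],s["joints"],s["force"]);print(c)
for X in([.505,.043,.113],[.4995,.0087,.115],[.461,-.077,.107]):print(proj(c,np.array(X)))
E
```

```text
2.1833 [ 0.47   -0.0433  0.311 ] [[ 0.1997  0.9798 -0.0007]
 [ 0.9798 -0.1997  0.0003]
 [ 0.0001 -0.0007 -1.    ]] [-18.8458   4.1158  89.8516   0.0023  86.0746  -7.3242] [ 0.0649 -0.3897  0.5995]
{'fovy': 61.90466658387403, 'cx': 279.14658834630234, 'cy': 208.97103694304408, 'R': array([[ 0.98  , -0.1988, -0.0003],
       [-0.1895, -0.9348,  0.3005],
       [-0.06  , -0.2944, -0.9538]]), 't': array([-0.4689, -0.0127,  0.4719])}
(np.float64(298.2030481270085), np.float64(83.99758781047711))
(np.float64(299.2281451418532), np.float64(123.0268986142351))
(np.float64(277.4362813420466), np.float64(212.89004105606173))
```

View pics/w1.png

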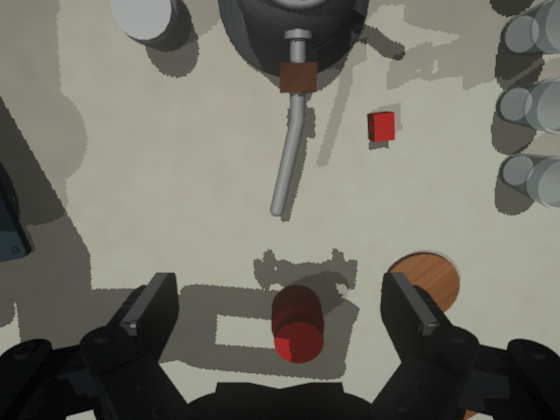

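The wrist picture shows the rod root at (297,40), the dark sleeve at (299,77), the bend near (298,123) and the tip at (277,214). The predicted positions match to a few pixels. I'll take a second view nearer the pot for stereo.

>>> drive_tool:
  motion:
    - [[0,0,0,15,0,20,0],[0,0,0,15,0,20,0],[0,0,0,15,0,20,0],[0,0,0,15,0,20,0],[0,0,0,0,0,0,0],[0,0,0,0,0,0,0]]

```text
clock: 2.73
tool_pos: [0.4813, 0.0159, 0.2305]
orientation: [[0.197, 0.98, -0.003], [0.98, -0.197, 0.0], [-0.0, -0.003, -1.0]]
force: [0.1, 0.3, 0.8]
gripper_width: 1.003
```

```bash
python3 - <<'E'
from h import *
import pickle
s=arm.sense();c=arm.calibration("wrist");im=arm.capture("wrist")[...,::-1]
cv2.imwrite("pics/w2.png",im);pickle.dump(c,open("w2.pkl","wb"))
print(s["tool_pos"])
P=[[.505,.043,.113],[.4995,.0087,.115],[.461,-.077,.107]]
for X in P:print(proj(c,np.array(X)))
a=cv2.resize(cv2.imread("pics/w1.png")[20:220,250:340],None,fx=3,fy=3,interpolation=2)
b=cv2.resize(np.ascontiguousarray(im)[60:260,220:350] ,None,fx=3,fy=3,interpolation=2)
cv2.imwrite("pics/c12.png",np.hstack([a,b])); print(a.shape,b.shape)
E
```

```text
[0.4813 0.0159 0.2305]
(np.float64(303.8348133361552), np.float64(165.0805287390141))
(np.float64(304.76466248304035), np.float64(210.01525922242737))
(np.float64(277.8654897886816), np.float64(306.9932067769967))
(600, 270, 3) (600, 390, 3)
```

View pics/c12.png

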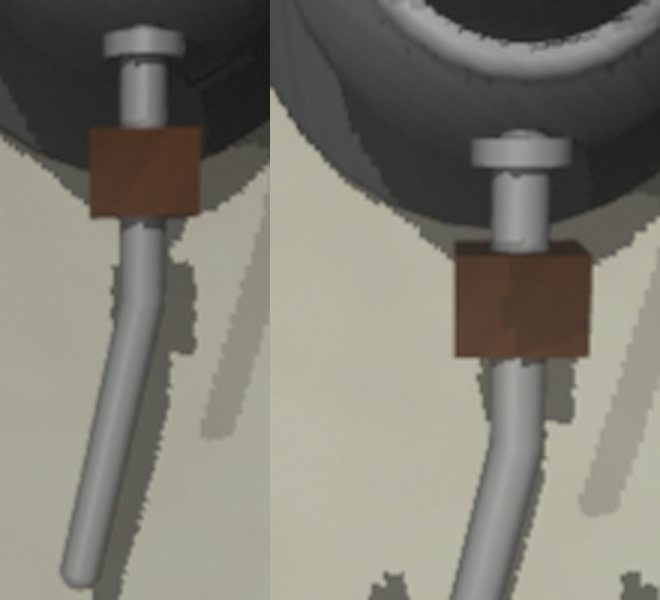

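```bash
python3 - <<'E'
from h import *
import pickle
c1=pickle.load(open("w1.pkl","rb"));c2=pickle.load(open("w2.pkl","rb"));ct=arm.calibration("top");cs=arm.calibration("scene")
g=cv2.cvtColor(cv2.imread("pics/w2.png"),cv2.COLOR_BGR2GRAY).astype(int)
for v in (195,200,225,245,265,285,295,300,304,308,312,316):print(v,g[v,266:312:1])
print("root",atz(c1,297.5,51.5,.115));a=atz(c1,297.3,99.8,.115);print("rod",a)
b=atz(c1,296.8,121.5,.115);print("bend w1",b,"w2",atz(c2,302.2,206.5,.115), tri(c1,(296.8,121.5),c2,(302.2,206.5)))
print("sleeve w1",atz(c1,298.4,77,.129),"w2",atz(c2,303.7,161.6,.129),tri(c1,(298.4,77),c2,(303.7,161.6)))
for z in(.115,.107,.1,.09):
  e=atz(c1,275.8,215.8,z);print(z,e,np.linalg.norm(e-b),"veer",proj(c2,e))
E
```

```text
195 [177 177 176 176 178 177 178 177 178 178 179 179 178 178 178 178 178 178
 178 178 178 178 178 177 155  99  96  95 110 124 133 141 150 158 163 161
 155 149 145 142 134 128 119 107  93  87]
200 [177 178 177 177 177 178 177 177 177 177 178 178 179 178 178 178 178 178
 179 178 178 178 177 178 176 167 139 116 110 125 134 141 150 158 162 161
 155 149 145 141 136 128 119 107  90 109]
225 [179 179 180 179 180 179 179 179 178 178 179 179 179 178 178 179 178 178
 177 179 178 173 144 106 120 132 140 145 150 157 161 158 152 148 144 139
 133 125 111  96  88  98 100 136 180 179]
245 [180 181 181 181 181 181 180 180 181 181 181 181 181 181 181 181 176 146
 104 121 132 141 145 150 156 157 155 149 147 142 137 129 118 103  87  85
 100 100 134 178 178 178 178 177 178 176]
265 [100  99 100 117 131 100  99  98  98 100  98  96  94 104 120 132 139 144
 149 154 153 151 147 143 139 134 125 112  97  84  90  97 133 177 177 178
 178 179 177 179 179 178 179 179 180 180]
285 [98 97 97 97 97 97 96 84 71 76 80 83 83 86 88 87 85 82 81 80 77 73 68 62
 76 98 98 98 97 98 97 95 96 97 97 96 96 95 96 96 97 96 96 95 96
[... 1153 characters left out ...]
0.4981 0.0119 0.115 ] (array([0.4979, 0.0101, 0.1093]), np.float64(0.0003662558932069994))
sleeve w1 [0.5053 0.0482 0.129 ] w2 [0.5048 0.0485 0.129 ] (array([0.5051, 0.0483, 0.1277]), np.float64(0.0005039927822182684))
0.115 [ 0.4593 -0.0772  0.115 ] 0.09566426856848424 veer (np.float64(275.8986047749871), np.float64(312.82550697226804))
0.107 [ 0.4587 -0.0798  0.107 ] 0.09864120715461352 veer (np.float64(275.90472872312586), np.float64(310.15579817642094))
0.1 [ 0.4581 -0.0821  0.1   ] 0.10175032481917895 veer (np.float64(275.90981762980704), np.float64(307.9373112428519))
0.09 [ 0.4574 -0.0854  0.09  ] 0.10692272687266814 veer (np.float64(275.91668648653575), np.float64(304.9428627578959))
```

Measured: rod heading 11° from −y, outer part 23.5° (veer ≈ 0.216 rad), droop ≈ 0.08, sleeve centre at (0.505, 0.048), 90 mm from the pot axis as required. Next I descend and close partway.

>>> drive_tool:
  motion:
    - [[0,0,0,9,4.2,3,0],[0,0,0,9,4.2,4,0],[0,0,0,9,4.2,10,0],[0,0,0,9.4,4.2,15,0],[0,0,0,0,0,20,0],[0,0,0,0,0,20,0],[0,0,0,0,0,20,0],[0,0,0,0,0,20,60],[0,0,0,0,0,15,120],[0,0,0,0,0,9,140]]

```text
clock: 3.62
tool_pos: [0.5049, 0.0484, 0.093]
orientation: [[0.197, 0.98, -0.003], [0.98, -0.197, 0.0], [-0.0, -0.003, -1.0]]
force: [-0.5, 0.8, -1.3]
gripper_width: 0.603
```

>>> drive_tool:
  motion:
    - [[0,0,0,0,0,0,142],[0,0,0,0,0,0,142],[0,0,0,0,0,0,142],[0,0,0,0,0,0,142]]

```text
clock: 3.95
tool_pos: [0.5066, 0.0478, 0.0964]
orientation: [[0.197, 0.98, 0.002], [0.98, -0.197, -0.0], [0.0, 0.002, -1.0]]
force: [-0.9, 0.1, 0.1]
gripper_width: 0.445
```

```bash
python3 - <<'E'
from h import *
s=arm.sense();c=arm.calibration("wrist");im=arm.capture("wrist")[...,::-1]
print(s["clock"],s["tool_pos"],s["orientation"],s["force"],s["gripper_width"]*85)
for X in([.505,.0483,.129],[.4978,.011,.115]):print(proj(c,np.array(X)))
cv2.imwrite("pics/w3.png",cv2.resize(np.ascontiguousarray(im)[150:410,130:430],None,fx=2.2,fy=2.2,interpolation=2))
E
```

```text
3.95 [0.5066 0.0478 0.0964] [[ 0.1968  0.9804  0.0023]
 [ 0.9805 -0.1968 -0.0003]
 [ 0.0002  0.0023 -1.    ]] [-0.9348  0.0848  0.0879] 37.78857298694714
(np.float64(275.53024849207526), np.float64(322.7763533601204))
(np.float64(276.5830108919435), np.float64(377.49308499451064))
```

View pics/w3.png

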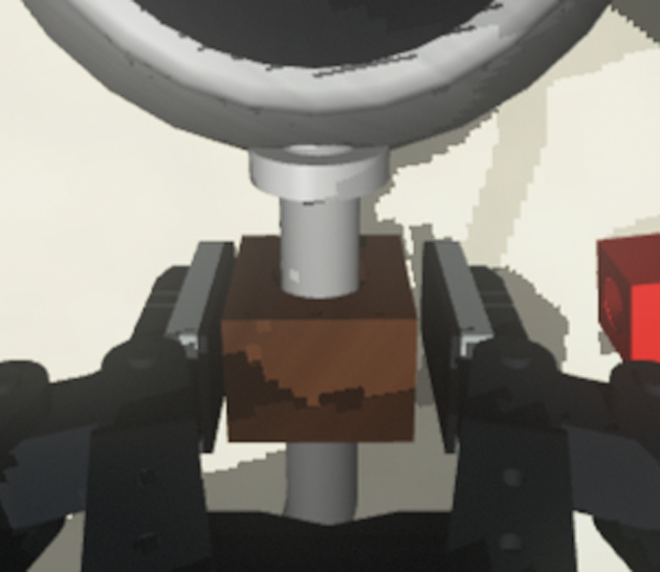

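The picture shows the sleeve between the pads, about 1 mm nearer the left pad, with the rod centred in the bore. I'll shift the tool by −1.2 mm in y and close slowly.

>>> drive_tool:
  motion:
    - [[0,0,0,0,-1.2,0,145],[0,0,0,0,0,0,150],[0,0,0,0,0,0,155],[0,0,0,0,0,0,158],[0,0,0,0,0,0,160],[0,0,0,0,0,0,162],[0,0,0,0,0,0,164],[0,0,0,0,0,0,164]]
  newtons: 20

```text
clock: 4.67
tool_pos: [0.5046, 0.048, 0.0956]
orientation: [[0.197, 0.98, 0.0], [0.98, -0.197, -0.0], [0.0, 0.0, -1.0]]
force: [-0.1, -0.3, 3.3]
gripper_width: 0.371
```

>>> drive_tool:
  motion:
    - [[0,0,0,0,0,-1,180],[0,0,0,0,0,-1,200],[0,0,0,0,0,0,200],[0,0,0,0,0,0,200]]

```text
clock: 5.0
tool_pos: [0.5043, 0.0481, 0.0972]
orientation: [[0.197, 0.98, -0.0], [0.98, -0.197, 0.0], [0.0, -0.0, -1.0]]
force: [0.4, 0.9, -0.6]
gripper_width: 0.371
```

Grip is good with negligible force. I slide along the straight part first.

>>> drive_tool:
  motion:
    - [[0,0,0,-2,0,0,200],[0,0,0,-3,0,0,200],[0,0,0,-3,0,0,200],[0,0,0,-3,0,0,200],[0,0,0,-3,0,0,200],[0,0,0,-3,0,0,200]]

```text
clock: 5.5
tool_pos: [0.501, 0.0309, 0.0973]
orientation: [[0.197, 0.98, -0.0], [0.98, -0.197, -0.0], [-0.0, -0.0, -1.0]]
force: [0.0, 0.2, -0.7]
gripper_width: 0.375
```

>>> drive_tool:
  motion:
    - [[0,0,0,-3,0,0,200],[0,0,0,-2,0,0,200],[0,0,0,-2,0,0,200],[0,0,0,0,0,0,200]]

```text
clock: 5.83
tool_pos: [0.4997, 0.0241, 0.0973]
orientation: [[0.197, 0.98, 0.0], [0.98, -0.197, -0.0], [-0.0, 0.0, -1.0]]
force: [0.5, 0.0, -1.3]
gripper_width: 0.373
```

>>> drive_tool:
  motion:
    - [[0,0.006,0.018,-2,0,0,200],[0,0.006,0.018,-2,0,0,200],[0,0.006,0.018,-2,0,0,200],[0,0,0,0,0,0,200]]

```text
clock: 6.17
tool_pos: [0.4984, 0.0181, 0.0973]
orientation: [[0.251, 0.968, 0.004], [0.968, -0.251, 0.018], [0.018, -0.001, -1.0]]
force: [0.2, -0.1, 0.5]
gripper_width: 0.369
```

>>> drive_tool:
  motion:
    - [[0,0.006,0.018,-2,0,0,200],[0,0.006,0.018,-2,0,0,200],[0,0.006,0.018,-2,0,0,200],[0,0,0,0,0,0,200]]

```text
clock: 6.5
tool_pos: [0.4967, 0.0124, 0.0971]
orientation: [[0.303, 0.953, 0.009], [0.952, -0.303, 0.035], [0.036, -0.002, -0.999]]
force: [-0.7, 0.8, -0.5]
gripper_width: 0.372
```

>>> drive_tool:
  motion:
    - [[0,0.006,0.018,-2,0,0,200],[0,0.006,0.018,-2,0,0,200],[0,0.006,0.018,-2,0,0,200],[0,0,0,0,0,0,200]]

```text
clock: 6.83
tool_pos: [0.4948, 0.0067, 0.0968]
orientation: [[0.354, 0.935, 0.015], [0.934, -0.354, 0.052], [0.054, -0.005, -0.999]]
force: [-0.2, 0.1, -0.8]
gripper_width: 0.374
```

>>> drive_tool:
  motion:
    - [[0,0.006,0.018,-2,0,0,200],[0,0.006,0.018,-2,0,0,200],[0,0.006,0.018,-2,0,0,200],[0,0,0,0,0,0,200]]

```text
clock: 7.17
tool_pos: [0.4925, 0.0012, 0.0965]
orientation: [[0.403, 0.915, 0.022], [0.912, -0.404, 0.069], [0.072, -0.008, -0.997]]
force: [-0.2, 0.0, -0.1]
gripper_width: 0.367
```

>>> drive_tool:
  motion:
    - [[0,0,0,-2,0,0,200],[0,0,0,-2,0,0,200],[0,0,0,-2,0,0,200],[0,0,0,-2,0,0,200],[0,0,0,0,0,0,200]]

```text
clock: 7.58
tool_pos: [0.4894, -0.006, 0.0959]
orientation: [[0.402, 0.916, 0.022], [0.913, -0.402, 0.068], [0.071, -0.008, -0.997]]
force: [-0.6, -0.4, -0.9]
gripper_width: 0.373
```

>>> drive_tool:
  motion:
    - [[0,0,0,-2,0,0,200],[0,0,0,-2,0,0,200],[0,0,0,-2,0,0,200],[0,0,0,-2,0,0,200],[0,0,0,0,0,0,200]]

```text
clock: 8.0
tool_pos: [0.4862, -0.0133, 0.0953]
orientation: [[0.402, 0.915, 0.022], [0.913, -0.402, 0.068], [0.071, -0.008, -0.997]]
force: [0.6, 0.2, -0.1]
gripper_width: 0.374
```

>>> drive_tool:
  motion:
    - [[0,0,0,-2,0,0,200],[0,0,0,-2,0,0,200],[0,0,0,-2,0,0,200],[0,0,0,-2,0,0,200],[0,0,0,0,0,0,200]]

```text
clock: 8.42
tool_pos: [0.483, -0.0206, 0.0948]
orientation: [[0.402, 0.915, 0.022], [0.913, -0.402, 0.068], [0.071, -0.008, -0.997]]
force: [-0.1, -0.4, -0.0]
gripper_width: 0.374
```

>>> drive_tool:
  motion:
    - [[0,0,0,-2,0,0,200],[0,0,0,-2,0,0,200],[0,0,0,-2,0,0,200],[0,0,0,-2,0,0,200],[0,0,0,0,0,0,200]]

```text
clock: 8.83
tool_pos: [0.4797, -0.0279, 0.0942]
orientation: [[0.402, 0.915, 0.021], [0.913, -0.402, 0.068], [0.071, -0.008, -0.997]]
force: [0.1, 0.9, 0.8]
gripper_width: 0.371
```

```bash
python3 - <<'E'
from h import *
f=[]
c=arm.calibration("wrist");s=arm.sense();im=arm.capture("wrist")[...,::-1]
f.append(s["force"])
for i in range(4): sc=arm.capture("scene");f.append(arm.sense()["force"])
print(np.array(f),s["moment"])
a=cv2.resize(np.ascontiguousarray(im)[210:400,170:380],None,fx=3,fy=3,interpolation=2)
cv2.imwrite("pics/w4.png",a)
E
```

```text
[[ 0.0895  0.9005  0.8129]
 [-0.1242 -0.1611 -0.6947]
 [-0.4273  0.412  -0.0292]
 [-0.7847  0.762  -0.5372]
 [-0.5187  0.4662 -0.0421]] [ 0.015   0.0395 -0.0248]
```

View pics/w4.png

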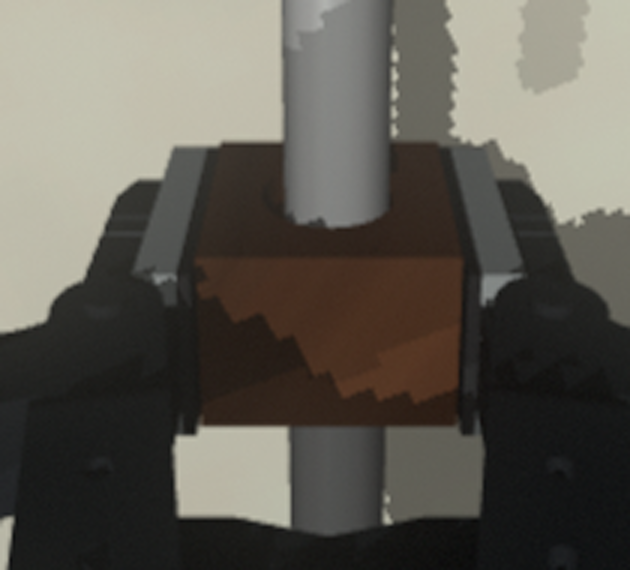

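The rod sits about 1 mm right of the bore centre at both ends, and the sleeve looks about 1 mm low. There is no contact force. I'll trim while sliding on.

>>> drive_tool:
  motion:
    - [[0,0,0,-2,0.4,-0.4,200],[0,0,0,-2,0.4,-0.4,200],[0,0,0,-2,0,0,200],[0,0,0,-2,0,0,200],[0,0,0,0,0,0,200]]

```text
clock: 9.5
tool_pos: [0.4772, -0.0356, 0.0944]
orientation: [[0.402, 0.915, 0.021], [0.913, -0.402, 0.068], [0.071, -0.008, -0.997]]
force: [-0.3, -0.0, 0.2]
gripper_width: 0.371
```

>>> drive_tool:
  motion:
    - [[0,0,0,-2,0,0,200],[0,0,0,-2,0,0,200],[0,0,0,-2,0,0,200],[0,0,0,-2,0,0,200],[0,0,0,0,0,0,200]]

```text
clock: 9.92
tool_pos: [0.474, -0.0429, 0.0938]
orientation: [[0.402, 0.915, 0.022], [0.913, -0.402, 0.068], [0.071, -0.008, -0.997]]
force: [-0.7, 0.0, -0.7]
gripper_width: 0.372
```

>>> drive_tool:
  motion:
    - [[0,0,0,-2,0,0,200],[0,0,0,-2,0,0,200],[0,0,0,-2,0,0,200],[0,0,0,-2,0,0,200],[0,0,0,0,0,0,200]]

```text
clock: 10.33
tool_pos: [0.4708, -0.0502, 0.0933]
orientation: [[0.402, 0.915, 0.022], [0.913, -0.402, 0.068], [0.071, -0.008, -0.997]]
force: [0.2, 1.0, -0.5]
gripper_width: 0.369
```

```bash
python3 - <<'E'
from h import *
f=[]
c=arm.calibration("wrist");s=arm.sense();im=arm.capture("wrist")[...,::-1]
f.append(s["force"])
for i in range(4): sc=arm.capture("scene");f.append(arm.sense()["force"])
print(np.array(f).mean(0),s["moment"])
a=cv2.resize(np.ascontiguousarray(im)[210:400,170:380],None,fx=3,fy=3,interpolation=2)
cv2.imwrite("pics/w5.png",a)
E
```

```text
[ 0.1182  0.4214 -0.4264] [-0.0491  0.006  -0.053 ]
```

View pics/w5.png

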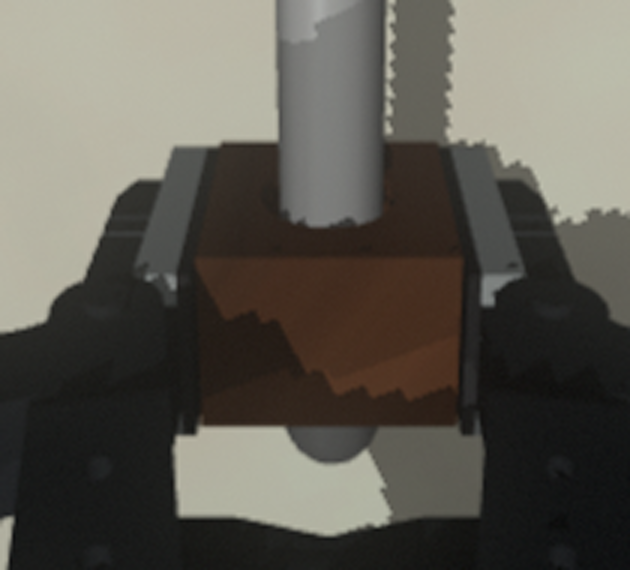

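The rod is now centred in the bore and the rounded tip shows beyond the sleeve. Continuing.

>>> drive_tool:
  motion:
    - [[0,0,0,-2,0,0,200],[0,0,0,-2,0,0,200],[0,0,0,-2,0,0,200],[0,0,0,-2,0,0,200],[0,0,0,-2,0,0,200],[0,0,0,-2,0,0,200],[0,0,0,0,0,0,200]]

```text
clock: 11.17
tool_pos: [0.466, -0.0612, 0.0924]
orientation: [[0.402, 0.915, 0.022], [0.913, -0.402, 0.068], [0.071, -0.008, -0.997]]
force: [0.3, 1.7, 0.2]
gripper_width: 0.373
```

>>> drive_tool:
  motion:
    - [[0,0,0,-2,0,0,200],[0,0,0,-2,0,0,200],[0,0,0,-2,0,0,200],[0,0,0,-2,0,0,200],[0,0,0,-2,0,0,200],[0,0,0,-2,0,0,200],[0,0,0,0,0,0,200]]

```text
clock: 11.75
tool_pos: [0.4612, -0.0722, 0.0916]
orientation: [[0.402, 0.915, 0.022], [0.913, -0.402, 0.068], [0.071, -0.008, -0.997]]
force: [0.2, 0.7, 0.3]
gripper_width: 0.373
```

>>> drive_tool:
  motion:
    - [[0,0,0,-2,0,0,200],[0,0,0,-2,0,0,200],[0,0,0,-2,0,0,200],[0,0,0,-2,0,0,200],[0,0,0,-2,0,0,200],[0,0,0,-2,0,0,200],[0,0,0,-2,0,0,200],[0,0,0,0,0,0,200]]

```text
clock: 12.42
tool_pos: [0.4556, -0.0849, 0.0906]
orientation: [[0.402, 0.915, 0.022], [0.913, -0.402, 0.068], [0.071, -0.008, -0.997]]
force: [-0.3, 0.3, -0.7]
gripper_width: 0.372
```

>>> drive_tool:
  motion:
    - [[0,0,0,-3,0,0,200],[0,0,0,-3,0,0,200],[0,0,0,-4,0,0,200],[0,0,0,-4,0,0,200],[0,0,0,-5,0,0,200],[0,0,0,-5,0,0,200],[0,0,0,-4,0,0,200],[0,0,0,0,0,0,200],[0,0,0,0,0,0,200]]

```text
clock: 13.17
tool_pos: [0.4444, -0.1105, 0.0886]
orientation: [[0.402, 0.915, 0.022], [0.913, -0.403, 0.069], [0.071, -0.008, -0.997]]
force: [0.1, 0.3, 0.6]
gripper_width: 0.373
```

```bash
python3 - <<'E'
from h import *
s=arm.sense();print(s["clock"],s["joints"])
im=np.ascontiguousarray(arm.capture("wrist")[...,::-1]);sc=np.ascontiguousarray(arm.capture("scene")[...,::-1])
a=cv2.resize(im[100:400,130:430],(500,500));b=cv2.resize(sc[130:270,230:370],(500,500),interpolation=2)[:,:300]
cv2.imwrite("pics/w6.png",np.hstack([a,b]))
E
```

```text
13.1667 [-31.1823  14.3769 111.3348   4.8723  55.3574 -10.2126]
```

View pics/w6.png

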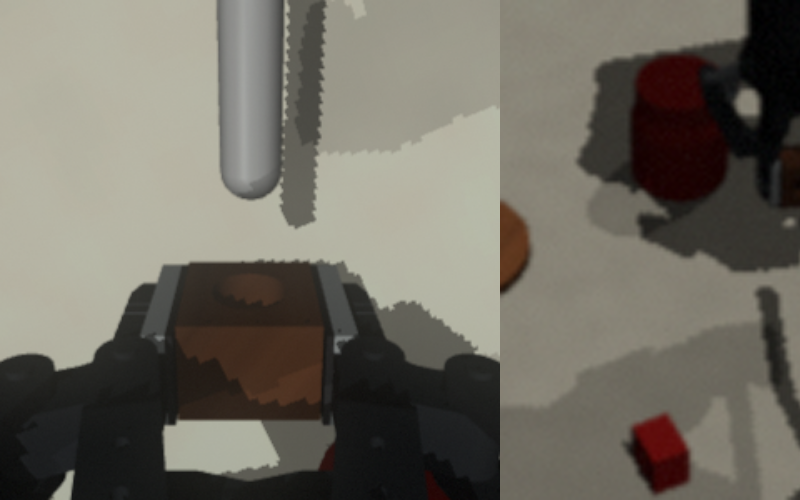

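The left half shows the sleeve gripped with its bore empty and the rod tip clear ahead at (250,198). Step 1 is met. Next: lift, level and carry to the coaster.

>>> drive_tool:
  motion:
    - [[0,-0.009,0,0,0,-5,200],[0,-0.009,0,0,0,-10,200],[0,-0.009,0,0,0,-12,200],[0,-0.009,0,0,0,-12,200],[0,-0.009,0,0,0,-12,200],[0,-0.009,0,0,0,-12,200],[0,-0.009,0,0,0,-12,200],[0,-0.008,0,0,0,-8,200],[0,0,0,0,0,-4,200],[0,0,0,0,0,0,200]]

```text
clock: 14.1
tool_pos: [0.4445, -0.1134, 0.1768]
orientation: [[0.401, 0.916, -0.005], [0.916, -0.401, 0.002], [0.0, -0.005, -1.0]]
force: [0.3, -0.4, -0.7]
gripper_width: 0.373
```

>>> drive_tool:
  motion:
    - [[0,0,0,-4,12,0,200],[0,0,0,-6,24,0,200],[0,0,0,-8,30,0,200],[0,0,0,-8,30,0,200],[0,0,0,-8,30,0,200],[0,0,0,-8,30,0,200],[0,0,0,-8,28,0,200],[0,0,0,-6,24,0,200],[0,0,0,-4,14,0,200],[0,0,0,0,6,0,200]]

```text
clock: 14.93
tool_pos: [0.6296, -0.2625, 0.1714]
orientation: [[0.404, 0.915, -0.008], [0.915, -0.404, 0.004], [0.0, -0.009, -1.0]]
force: [-0.9, -0.1, -0.6]
gripper_width: 0.375
```

>>> drive_tool:
  motion:
    - [[0,0,0,0,0,0,200],[0,0,0,0,0,0,200],[0,0,0,0,0,0,200]]

```text
clock: 15.18
tool_pos: [0.6276, -0.2592, 0.1733]
orientation: [[0.402, 0.916, -0.008], [0.916, -0.402, 0.004], [0.001, -0.009, -1.0]]
force: [0.5, -0.1, -0.0]
gripper_width: 0.368
```

```bash
python3 - <<'E'
from h import *
s=arm.sense();c=arm.calibration("wrist");im=np.ascontiguousarray(arm.capture("wrist")[...,::-1])
tp=np.ascontiguousarray(arm.capture("top")[...,::-1])
print(s["clock"],s["tool_pos"]);print(s["orientation"])
for X in([.633,-.262,.01],):print(proj(c,np.array(X)))
cv2.imwrite("pics/w7.png",im)
h=cv2.cvtColor(im,cv2.COLOR_BGR2HSV);m=((h[...,1]>110)&(h[...,0]<18)&(h[...,2]>60)).astype(np.uint8)
for cn in cv2.findContours(m,0,1)[0]:
    if cv2.contourArea(cn)>800:print(cv2.contourArea(cn),cv2.boundingRect(cn))
E
```

```text
15.1833 [ 0.6276 -0.2592  0.1733]
[[ 0.4018  0.9157 -0.0082]
 [ 0.9157 -0.4018  0.0044]
 [ 0.0007 -0.0093 -1.    ]]
(np.float64(288.20917218559015), np.float64(190.74176088242774))
1959.5 (236, 296, 88, 35)
2823.0 (355, 278, 98, 56)
7622.0 (26, 224, 110, 113)
10848.5 (228, 129, 120, 117)
```

View pics/w7.png

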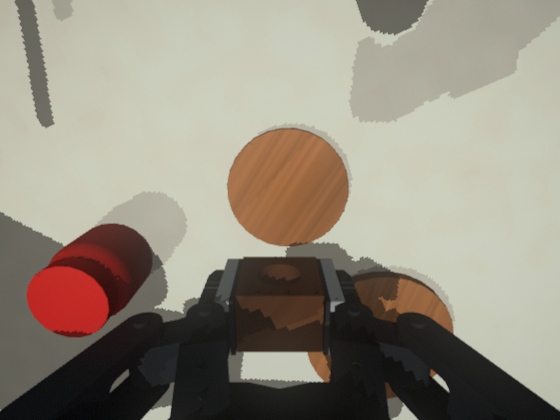

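The wrist view shows the small coaster at (288,187), within 4 px of the prediction, and the sleeve still held at (280,300). Centring and descending.

>>> drive_tool:
  motion:
    - [[0,0,0,1,2,8,200],[0,0,0,1,2,16,200],[0,0,0,1,2,20,200],[0,0,0,0,0,20,200],[0,0,0,0,0,20,200],[0,0,0,0,0,20,200],[0,0,0,0,0,16,200],[0,0,0,0,0,12,200],[0,0,0,0,0,8,200],[0,0,0,0,0,4,200]]

```text
clock: 16.12
tool_pos: [0.6336, -0.2586, 0.0284]
orientation: [[0.402, 0.916, -0.008], [0.916, -0.402, 0.004], [0.001, -0.009, -1.0]]
force: [-0.3, 0.3, -0.8]
gripper_width: 0.373
```

>>> drive_tool:
  motion:
    - [[0,0,0,0,0,3,200],[0,0,0,0,0,3,200],[0,0,0,0,0,3,200],[0,0,0,0,0,2,200],[0,0,0,0,0,0,200],[0,0,0,0,0,0,200]]

```text
clock: 16.62
tool_pos: [0.6342, -0.2592, 0.019]
orientation: [[0.402, 0.916, -0.007], [0.916, -0.402, 0.003], [0.0, -0.007, -1.0]]
force: [0.2, -0.1, -0.7]
gripper_width: 0.373
```

>>> drive_tool:
  motion:
    - [[0,0,0,0,0,2,200],[0,0,0,0,0,2,200],[0,0,0,0,0,1,200],[0,0,0,0,0,1,200],[0,0,0,0,0,1,200],[0,0,0,0,0,0,200]]

```text
clock: 17.12
tool_pos: [0.6338, -0.259, 0.0114]
orientation: [[0.402, 0.916, -0.007], [0.916, -0.402, 0.004], [0.0, -0.008, -1.0]]
force: [-0.0, 0.5, 0.7]
gripper_width: 0.373
```

>>> drive_tool:
  motion:
    - [[0,0,0,0,0,0.5,200],[0,0,0,0,0,0.5,200],[0,0,0,0,0,0,200],[0,0,0,0,0,0,200]]

```text
clock: 17.45
tool_pos: [0.634, -0.259, 0.0107]
orientation: [[0.402, 0.916, -0.007], [0.916, -0.402, 0.004], [0.0, -0.008, -1.0]]
force: [-0.4, 0.7, -0.2]
gripper_width: 0.372
```

>>> drive_tool:
  motion:
    - [[0,0,0,0,0,0.5,200],[0,0,0,0,0,0.5,200],[0,0,0,0,0,0,200],[0,0,0,0,0,0,200]]

```text
clock: 17.78
tool_pos: [0.634, -0.2591, 0.0097]
orientation: [[0.402, 0.916, -0.007], [0.916, -0.402, 0.003], [0.0, -0.008, -1.0]]
force: [-1.3, 0.3, 0.3]
gripper_width: 0.371
```

>>> drive_tool:
  motion:
    - [[0,0,0,0,0,0.5,200],[0,0,0,0,0,0,200],[0,0,0,0,0,0,200]]

```text
clock: 18.03
tool_pos: [0.634, -0.2591, 0.0096]
orientation: [[0.402, 0.916, -0.007], [0.916, -0.402, 0.003], [0.0, -0.007, -1.0]]
force: [-1.3, 1.2, 3.5]
gripper_width: 0.371
```

Contact is felt (3.5 N upward). Releasing slowly.

>>> drive_tool:
  motion:
    - [[0,0,0,0,0,0,162],[0,0,0,0,0,0,158],[0,0,0,0,0,0,154],[0,0,0,0,0,0,148],[0,0,0,0,0,0,135],[0,0,0,0,0,0,120],[0,0,0,0,0,0,100],[0,0,0,0,0,0,100],[0,0,0,0,0,0,100]]

```text
clock: 18.78
tool_pos: [0.6339, -0.259, 0.0089]
orientation: [[0.402, 0.916, -0.007], [0.916, -0.402, 0.004], [0.0, -0.008, -1.0]]
force: [0.1, -0.3, 0.6]
gripper_width: 0.607
```

>>> drive_tool:
  motion:
    - [[0,0,0,0,0,-3,100],[0,0,0,0,0,-8,90],[0,0,0,0,0,-15,80],[0,0,0,0,0,-20,80],[0,0,0,0,0,-20,80],[0,0,0,0,0,-20,80],[0,0,0,0,0,-20,80],[0,0,0,0,0,-10,80],[0,0,0,0,0,0,80],[0,0,0,0,0,0,80]]

```text
clock: 19.62
tool_pos: [0.635, -0.2595, 0.1257]
orientation: [[0.402, 0.916, -0.006], [0.916, -0.402, 0.003], [0.0, -0.006, -1.0]]
force: [0.3, -0.6, -0.0]
gripper_width: 0.684
```

```bash
python3 - <<'E'
from h import *
s=arm.sense();c=arm.calibration("wrist");im=np.ascontiguousarray(arm.capture("wrist")[...,::-1])
print(s["clock"],s["tool_pos"],s["force"])
for X in([.634,-.259,.042],[.634,-.259,.01]):print(proj(c,np.array(X)))
sc=np.ascontiguousarray(arm.capture("scene")[...,::-1])
cv2.imwrite("pics/w8.png",np.hstack([im[60:400,140:440],cv2.resize(sc[150:260,170:290],(371,340),interpolation=2)]))
E
```

```text
19.6167 [ 0.635  -0.2595  0.1257] [ 0.2941 -0.5748 -0.0331]
(np.float64(279.2684486625043), np.float64(219.00480256139136))
(np.float64(279.5132235631846), np.float64(205.41725629387366))
```

View pics/w8.png

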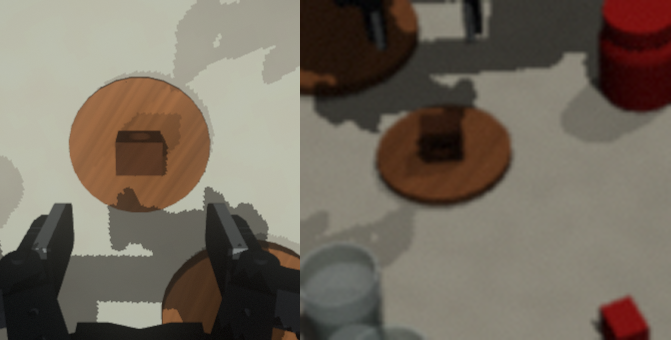

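The sleeve lies flat on the small coaster. Its top face is at full-image (281,219), against a predicted (279,219) for a centred rest. The jar is undisturbed and the gripper is clear.

```bash
python3 -c "
from cell import arm
print(arm.finish_job())"
```

```text
the job is handed in; nothing more can be done
None
```

The job is handed in at about 20 s of the 72 s allowed. I slid the dark sleeve along the handle and round the bend, which veers about 0.22 rad and droops about 0.07 rad. I drew it off the open end still gripped, carried it to the small coaster and set it down, then released it and raised the arm clear.

**Force:** the readings while sliding were mostly within 1 N and reached 1.7 N at most. The grasp gave 3.3 N before I recentred, and the touch-down on the coaster gave 3.5 N. These readings come only at the end of each move, so a brief peak in between would not show.

**Placement:** the last pictures show the sleeve flat on the coaster, within about 2–3 mm of its centre, with the gripper about 0.1 m above it. The red sugar jar looked undisturbed. I did not re-measure the tin, the bowl or the glasses, but the arm never went near them.

**Disagreement:** two-view stereo put the bend at 109 mm high, where the description says 115 mm. I used 115 mm, and the light contact forces agree with that.

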